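Put the crank handle on the dosing pump, draw the piston to its mark and hold it

ROBOT

A 6-joint arm with a two-finger parallel gripper is mounted at the origin on a cart in front of the work surface, level with it; the furniture and walls round the work are solid. World frame = base frame: x ahead of the robot, y to its left, z up, the work surface at z = 0. Lengths are in mm, angles in rad, forces in N, time in s.
With the tool pointing down it reaches from about 325 to 750 mm from the base axis. Payload 7.6 kg.
Tool frame: the origin (TCP) lies midway between the tips of the shut fingers; the grasp point (between the pads) lies 19 mm behind it; z points along the fingers, y is the line along which they close (so a half turn about z gives the same grasp; the last joint's range is limited). The gripper opens to 85 mm and grips with 20 to 120 N. Pads are 22 mm wide; open, the fingers measure 114 mm over their backs; the gripper's body (76 mm by 85 mm) begins 54 mm behind the grasp point. The pads swing forward as they close: fully open they stand 13 mm farther back than shut.
Start: joints at [1.166, 0.052, 1.401, -0, 1.689, -0.07], TCP at [172.489, 495.876, 231.323] pointing down, gripper open.
Joint ranges: [-2.9, 2.9], [-0.91, 2.17], [0.12, 2.37], [-1.06, 4.2], [0.26, 2.73], [-2.93, 2.93]. Speed limits (rad/s): [2.57, 2.57, 3.01, 3.14, 3.14, 3.14].

INTERFACE

Orientations are given as a unit quaternion [x, y, z, w].
In Python, from station import arm gives the robot as it stands. The module is installed in compiled form; this text tells all that it offers. Calls block until the motion is done:
- arm.reach(position, orientation): joint-space move of the TCP to a pose.
- arm.move_l(position, attitude=None, vel=150): straight line of the TCP; attitude=None keeps the orientation; vel is the mean speed in mm/s.
- arm.move_j(angles): joint-space move.
- arm.release() and arm.clamp(): open the fingers fully, or close them until they stop; the grip force is fixed at half the most.
- arm.pause(seconds).
- arm.inverse_kinematics(position, orientation): joint angles nearest the present ones, or None.
- arm.observe(): the state.
- arm.get_image(name): name is "side" or "top"; returns the picture (420x560x3 uint8, red, green, blue); there is no depth.
- arm.get_calibration(name): a dict with "fx", "fy", "cx", "cy" (pixels), "R" (3x3) and "t" (3): a world point X has camera coordinates R X + t. Camera axes: x right, y down, z forward; pixel columns grow to the right and rows downward; lengths in mm; the calibration is good to about 2 mm. A picture is of the moment at which its call begins. get_calibration takes no time and is no camera call.
A pose or a line that the arm cannot do raises arm.PlanningError and nothing moves.
- arm.hand_in(): hands the job in; it is judged then, once.
The state is a dict: "time": time; "joint_pos": joint angles; "qvel": joint speeds; "effort": joint torques, N m; "position": TCP position; "orientation": TCP orientation; "wrist_force": force on the tool from outside, world axes, zero at the start; "ft_torque": the same for the moment, N m; "opening": finger opening in mm; "grasp_force": force on a finger pad.
Only numpy, scipy, OpenCV 4.12 (cv2) and the standard library are available. Lean on these libraries where they do the work, as an engineer would, in place of code of your own. Each camera call takes 0.05 s, during which the arm holds its last target. There are 200 camera calls.

TASK

The hand dosing pump is back from cleaning, dry and without its crank handle: push the handle's square hole fully down onto the pump's square spindle, with the arm lying over the spindle's pointer nose. Then, by the handle alone, pull the piston out against its spring until the disc on its rod is in line with the blade of the set clip, and finish while still holding the handle there so that I can check the stroke (let go and it springs back). Leave everything else standing where it is.

Things in the scene. Friction and masses are not known exactly. Their poses are not given: they have to be found in the camera images.
- lever_hub (a point): Centre of the hub of the loose steel crank handle (about 120 g): a block 30 x 30 x 28 mm high, a 15.4 mm square hole right through it from top to bottom. A flat arm, 16 mm wide, 10 mm thick, underside flush with the hub's, runs from it along this point's +x, square to the hub's sides. z is up; the handle lies on its flat underside, hub centre 14 mm above its support.
- lever_grip (a point): Centre of the upright black cylindrical grip at the far end of the handle's arm: 19 to 20 mm thick, 42 mm tall, free to revolve on its pin. 90 mm from the hub's centre along the arm and 20 mm higher than the hub's centre; its lower end is 13 mm above the handle's underside.
- spindle_seat (a point): On the axis of the pump's upright spindle, on the collar where the hub's underside comes to rest, 78 mm above the worktop. A 14 mm square stands 26 mm above it, the last 4 mm tapered, its sides square to this point's x and y. x points along the collar's pointer nose (flat tab) and turns with the spindle. Fully fitted: hub centre 14 mm above this point, arm along +x.
- pump: Hand dosing pump, fixed: aluminium base 118 x 306 mm, grey gear housing 84 x 84 mm, top 73 mm high, clear barrel to its right, spout at the right end. Origin on the spindle axis at worktop height; x away from the robot, y left along the rod, z up. The spindle turns clockwise seen from above, at most 1.35 rad, against a return spring (0.1 N m at rest, 0.35 N m at 1.1 rad).
- piston_index (a point): Centre of the thin steel index disc (28 mm across, 3 mm thick) on the piston rod, which comes out of the left end of the housing, 30 mm in front of the spindle axis. Its axes are the pump's: the disc moves along its +y as the piston is drawn. Not to be pushed directly.
- clip_mark (a point): Middle of the upright blade (2.5 mm thick, 8 mm wide, 22 mm tall) of the small set clip on the scale rail beside the index disc, level with the disc's centre. Its axes are the pump's. The piston is at the mark when disc and blade centres have the same y in this frame (they pass each other without touching, centres 19.5 mm apart in x).
- piston (a joint): How far the piston is drawn, m: 0 fully home (at rest), at most 0.0405. It is geared to the spindle: 30 mm for each rad that the spindle turns. The mark is somewhere from 18 to 34 mm.
- dosing_cup: White dosing cup under the pump's spout, 67 mm wide, 68 mm tall; origin at the centre of its underside. Bystander.
- bottle_bench1: White bottle, 43 mm wide, 98 mm tall, at the front; origin at the centre of its underside. Bystander.
- sticky_pad: Pad of sticky notes, 50 x 51 x 11 mm; origin at the centre of its underside. Bystander.
- bottle_bench2: White bottle, 43 mm wide, 98 mm tall, at the left. Bystander.
- bottle_bench3: White bottle, 43 mm wide, 98 mm tall, at the left, farther back. Bystander.
- label_roll: Roll of blank labels, 58 mm across, 35 mm tall, at the left. Bystander.
- tweezers: Steel tweezers, 123 mm long, lying at the left front. Bystander.
- pen_grey: Pen, 145 mm long, lying at the left front. Bystander.

How it is judged (in metres and radians):
On the way:
1. the handle is fully down on the square spindle, its arm over the pointer nose, the piston still home (z of lever_hub in the frame of spindle_seat below 0.017 m and horizontal distance between lever_hub and spindle_seat below 0.004 m and x of lever_grip in the frame of spindle_seat above 0.08 m and value of joint piston below 0.004 m), for 0.2 s.
At the end, for the whole second after the job is handed in: Handle fully on the spindle (within 3 mm of its seat, arm over the nose), index disc within 4 mm of the clip's blade along the rod and still, held there by fingers on the handle through the last second (z of lever_hub in the frame of spindle_seat below 0.017 m and horizontal distance between lever_hub and spindle_seat below 0.004 m and x of lever_grip in the frame of spindle_seat above 0.08 m and y of piston_index in the frame of clip_mark between -0.004 and 0.004 m and velocity of joint piston between -0.005 and 0.005 m/s and contact force between the fingers and lever above 0.5 N); the arm keeps its last pose, push and grip.
It fails at once if the piston, its rod or disc is pushed directly instead of by the handle (contact force between anything else and piston above 1 N).
It fails at once if a bystander (cup, bottle, label roll, notes, tweezers or pen) is shifted more than 3 cm (distance of any of dosing_cup, bottle_bench1, bottle_bench2, bottle_bench3, label_roll, sticky_pad, tweezers, pen_grey from where it was at the start of the episode above 0.03 m).
It also fails if it takes over 61 s, if anything falls off the work surface, if the arm or the gripper's body presses on something with over 40 N, if the wrist force passes 120 N, or if a joint passes its speed limit or range.

## Working session

There is one attempt and no reset: what is moved stays moved. The work goes in short steps, each a Python script; the robot and the scene stay as the last script left them, time stands still between calls to the robot, and variables do not carry over. Pictures are saved under pics/ and viewed, at most 10 in all, crops included, and the job is handed in when it is done.

```bash
mkdir -p pics; ls
python3 - <<'E'
from station import arm
import cv2
for n in("top","side"):
    im=arm.get_image(n); cv2.imwrite(f"pics/{n}0.png",im[:,:,::-1])
    c=arm.get_calibration(n); print(n,c)
s=arm.observe(); print(s)
E
```

```text
pics
top {'fx': 387.6714571869118, 'fy': 387.6714571869118, 'cx': 282.08870803941676, 'cy': 199.92189643595327, 'R': array([[ 0.00836091, -0.99991227, -0.01027365],
       [-0.99835982, -0.00776513, -0.05672185],
       [ 0.0566371 ,  0.01073105, -0.99833716]]), 't': array([  -2.38025207,  531.8619123 , 1163.64933849])}
side {'fx': 431.21494125654004, 'fy': 431.21494125654004, 'cx': 273.2511109872233, 'cy': 209.05170297237044, 'R': array([[-0.99427591, -0.10634832, -0.01026923],
       [-0.05242567,  0.56936115, -0.82041418],
       [ 0.09309657, -0.81517968, -0.57167746]]), 't': array([ 524.73675935,  101.11979667, 1195.64264907])}
{'time': 0.1, 'joint_pos': array([ 1.16570638e+00,  5.27673342e-02,  1.40162427e+00,  1.65180298e-05,
        1.68856781e+00, -7.03439818e-02]), 'qvel': array([ 0.002158  , -0.00130099, -0.0023943 ,  0.00155219,  0.0006909 ,
       -0.00046348]), 'effort': array([ 1.37114719e-03, -3.82580531e+01, -3.60986423e+01, -5.68593407e-05,
        4.72497006e-03,  2.96320229e-05]), 'position': array([172.37104766, 495.62147922, 230.55946563]), 'orientation': array([ 1.66591628e-01,  9.86025741e-01, -6.62229863e-04, -1.68896972e-04]), 'wrist_force': array([ 0.29965252, -0.59446915,  0.0305407 ]), 'ft_torque': array([0.04729343, 0.02074918, 0.01597759]), 'grasp_force': 0.0, 'opening': 85.84295009961559}
```

View pics/top0.png

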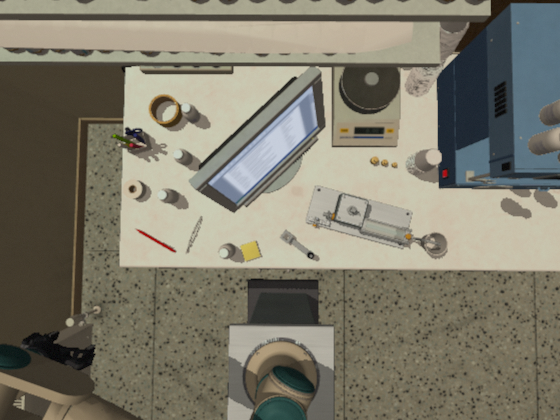

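View pics/side0.png

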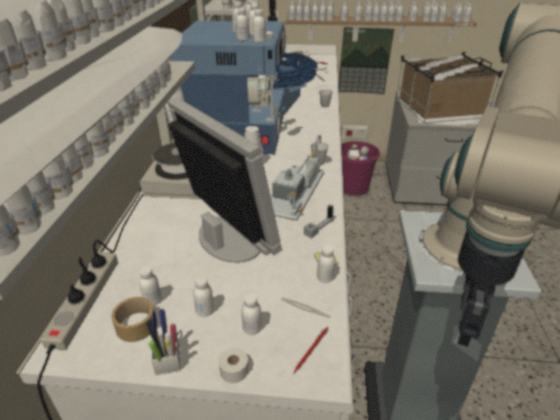

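The top view shows the pump around (360,215), with its spindle near (352,210). The handle's hub is near (289,237) and its grip near (312,256). The bottle and sticky pad are to the left of the handle, at (227,251) and (250,251). In the side view the handle is at (310,230)–(330,212) and the pump at (295,185). I need enlarged crops.

Run:
```python
import cv2
a=cv2.imread("pics/top0.png")[178:272,275:425]
cv2.imwrite("pics/topc.png",cv2.resize(a,None,fx=5.3,fy=5.3,interpolation=cv2.INTER_CUBIC))
a=cv2.imread("pics/side0.png")[130:250,255:355]
cv2.imwrite("pics/sidec.png",cv2.resize(a,None,fx=5,fy=5,interpolation=cv2.INTER_CUBIC))
```

```text
(no output)
```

View pics/topc.png

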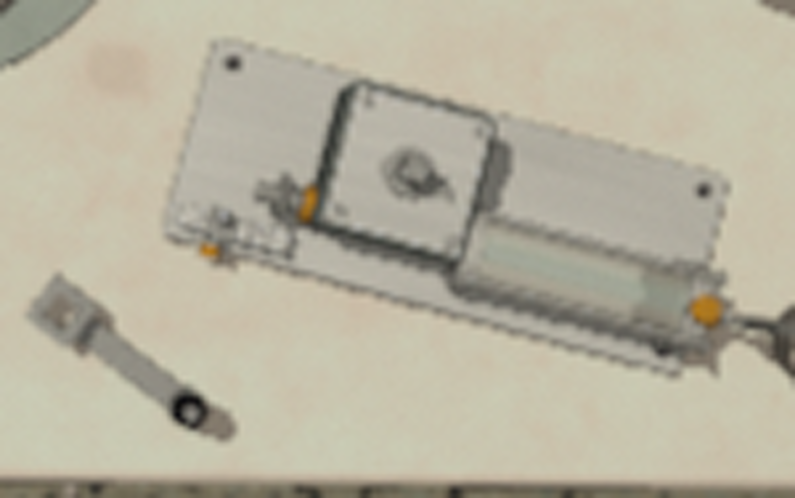

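View pics/sidec.png

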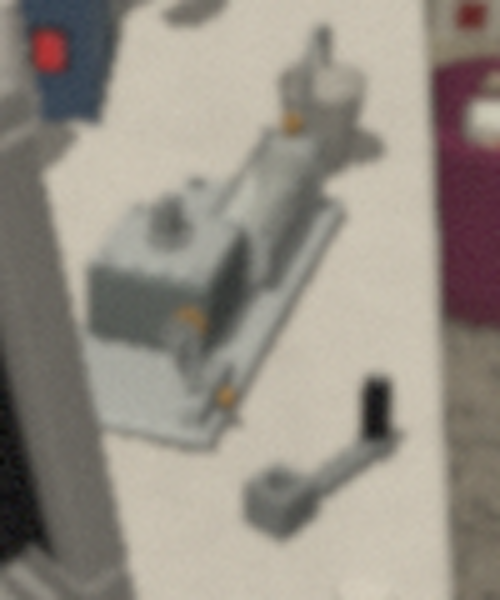

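The crops resolve the hub with its hole (crop 65,312), the black grip (188,408), the spindle (410,172), the index disc (about 285,195) and the clip (about 212,235). The nose isn't clear, so I'll average frames and zoom in on the spindle and clip.

Run:
```python
from station import arm
import cv2, numpy as np
o={}
for n in("top","side"):
    o[n]=np.mean([arm.get_image(n)[:,:,::-1].astype(float) for _ in range(12)],0)
    np.save(f"pics/{n}avg.npy",o[n])
def crop(im,x0,y0,w,h,f):
    c=im[y0:y0+h,x0:x0+w]; lo,hi=np.percentile(c,[.5,99.5])
    return cv2.resize(np.clip((c-lo)/(hi-lo)*255,0,255).astype(np.uint8),None,fx=f,fy=f,interpolation=cv2.INTER_CUBIC)
T,S=o["top"],o["side"]
m=np.zeros((600,800,3),np.uint8)
def put(c,x,y): m[y:y+c.shape[0],x:x+c.shape[1]]=c
put(crop(T,336,194,33,25,12),0,0)      # spindle top
put(crop(T,302,205,33,25,12),400,0)    # disc/clip
put(crop(S,274,160,33,25,12),0,300)    # spindle side
put(crop(S,280,188,33,25,12),400,300)
cv2.imwrite("pics/zoom.png",m)
```

```text
(no output)
```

View pics/zoom.png

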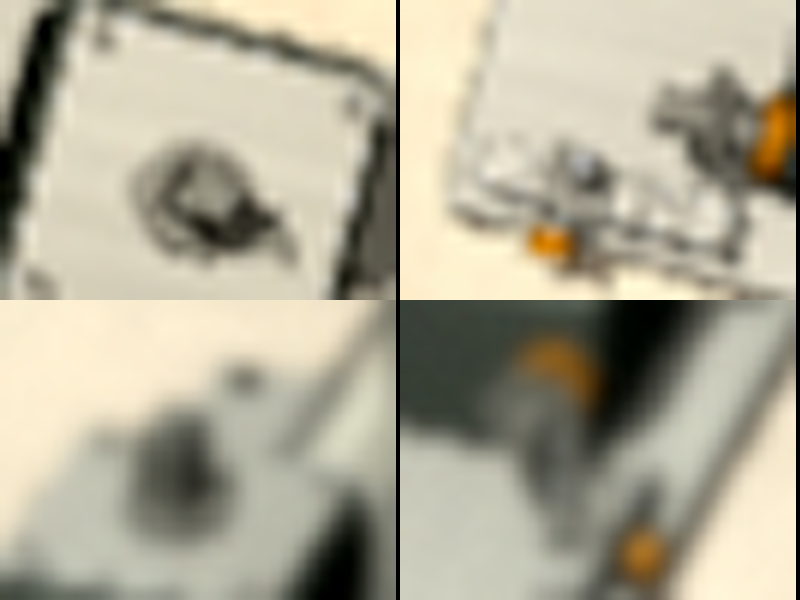

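The nose points to the lower right in the top view: collar near panel pixel (197,203), tab end near (290,250), about 27° below image right. The disc is edge-on at panel (718,128) and the clip blade is near (585,168), which gives a first stroke estimate of about 28 mm. Next I'll get finer numbers.

```bash
cat > h.py <<'E'
from station import arm
import cv2, numpy as np
C={n:arm.get_calibration(n) for n in("top","side")}
def ray(n,u,v):
    c=C[n];R=np.array(c["R"]);t=np.array(c["t"])
    return -R.T@t, R.T@np.array([(u-c["cx"])/c["fx"],(v-c["cy"])/c["fy"],1])
def onz(n,u,v,z):
    o,d=ray(n,u,v); return (o+d*(z-o[2])/d[2])[:2]
def proj(n,X):
    c=C[n]; p=np.array(c["R"])@np.array(X,float)+c["t"]; return np.array([c["fx"]*p[0]/p[2]+c["cx"],c["fy"]*p[1]/p[2]+c["cy"]])
E
python3 - <<'E'
from h import *
T=np.load("pics/topavg.npy")
hsv=cv2.cvtColor(T.clip(0,255).astype(np.uint8),cv2.COLOR_BGR2HSV)
f=8
U=cv2.resize(T.astype(np.float32),None,fx=f,fy=f,interpolation=cv2.INTER_CUBIC)
up=lambda p:(np.array(p)+.5)/f-.5
g=U.mean(2); chroma=U[...,2]-U[...,0]
# handle window
x0,y0,x1,y1=278,226,325,264
w=(slice(y0*f,y1*f),slice(x0*f,x1*f))
print("bg",np.median(U[w].reshape(-1,3),0))
blk=(g[w]<60).astype(np.uint8)
cn=max(cv2.findContours(blk,0,1)[0],key=cv2.contourArea)
(c,r)=cv2.minEnclosingCircle(cn); gp=up(np.array(c)+[x0*f,y0*f]); print("grip px",gp,r/f)
print("grip",onz("top",*gp,55),onz("top",*gp,34))
st=((g[w]<np.median(g[w])-20)).astype(np.uint8)
cn=max(cv2.findContours(st,0,1)[0],key=cv2.contourArea)
rect=cv2.minAreaRect(cn);print("handle rect",up(np.array(rect[0])+[x0*f,y0*f]),np.array(rect[1])/f,rect[2])
# housing / plate lines and contrast crops
m=np.zeros((600,800,3),np.uint8)
def put(x,y,xw,yw,F,px,py):
    c=T[y:y+yw,x:x+xw]; lo,hi=np.percentile(c,[.5,99.5])
    c=cv2.resize(np.clip((c-lo)/(hi-lo)*255,0,255).astype(np.uint8),None,fx=F,fy=F,interpolation=cv2.INTER_CUBIC)
    m[py:py+c.shape[0],px:px+c.shape[1]]=c
put(344,202,20,15,20,0,0); put(304,206,29,18,13,410,0); put(280,228,40,30,10,0,300); put(330,190,44,33,9,404,300)
cv2.imwrite("pics/zoom2.png",m)
E
```

```text
bg [173.08621 195.07077 201.3892 ]
grip px [310.1913414 255.0155735] 3.2919228076934814
grip [369.56469279 -81.68990052] [367.79989902 -83.00053538]
handle rect [299.99163628 246.62337494] [46.11699677 11.11197853] 37.5685920715332
```

View pics/zoom2.png

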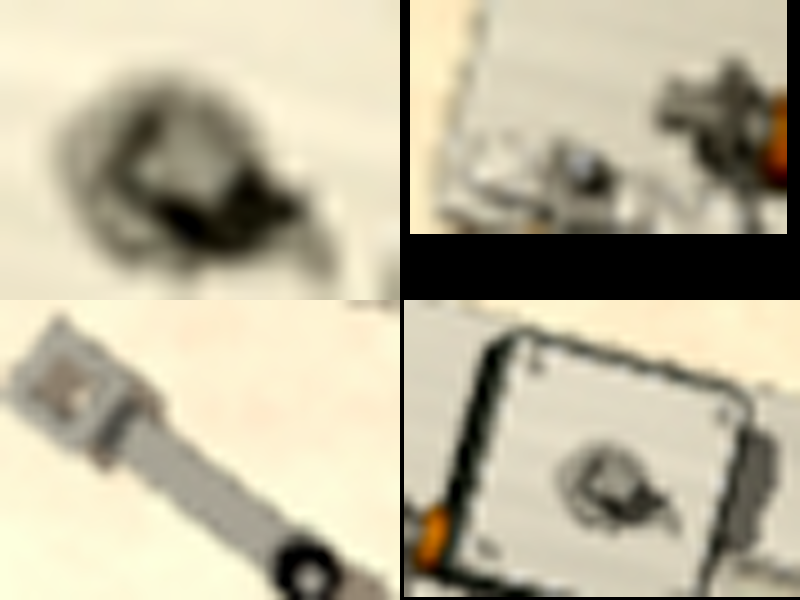

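Run:
```python
from h import *
T=np.load("pics/topavg.npy").astype(np.float32)
f=8;up=lambda p:(np.array(p)+.5)/f-.5
g=cv2.resize(T,None,fx=f,fy=f,interpolation=cv2.INTER_CUBIC).mean(2)
# housing top
for th in (120,140,150):
    b=(g>th).astype(np.uint8); n,l,s,ce=cv2.connectedComponentsWithStats(b,connectivity=4)
    k=l[int(205*f),int(345*f)]; cn=max(cv2.findContours((l==k).astype(np.uint8),0,1)[0],key=cv2.contourArea)
    q=np.array([onz("top",*up(p[0]),73) for p in cn],np.float32)
    r=cv2.minAreaRect(q); print(th,"housing",r)
a=lambda u,v:onz("top",u,v,28)
hub=onz("top",286.05,236.05,28); gr=onz("top",310.5,255.2,55); gr2=onz("top",310.19,255.02,55)
for G in(gr,gr2):print("hub",hub,"grip",G,"dist",np.linalg.norm(G-hub),"yaw",np.degrees(np.arctan2(*(G-hub)[::-1])))
sp=onz("top",353,209.3,104);print("spindle top",sp,"collar",onz("top",344+160.5/20-.5,202+172.5/20-.5,78))
# polar profile of collar at z=78/76
for z in(78,):
  for r in(17,19,21,23,25,27):
    row=[]
    for A in range(-180,-90,6):
        c=sp+r*np.array([np.cos(np.radians(A)),np.sin(np.radians(A))])
        u=proj("top",[*c,z]); U=(u+.5)*f-.5
        row.append(int(g[int(round(U[1])),int(round(U[0]))]))
    print(r,row)
print(list(range(-180,-90,6)))
# disc & clip
d=np.array([304+(735-410+.5)/13-.5,206+125.5/13-.5]);c=np.array([304+(582-410+.5)/13-.5,206+165.5/13-.5])
print("disc",onz("top",*d,45),"clip",onz("top",*c,45))
```

```text
120 housing ((693.474609375, 27.98834228515625), (1647.753662109375, 737.0709838867188), 89.90489959716797)
140 housing ((501.5584411621094, -198.8605194091797), (76.74881744384766, 76.6180419921875), 74.81370544433594)
150 housing ((501.53125, -198.7178192138672), (75.45387268066406, 75.49030303955078), 74.98262023925781)
hub [422.9926773  -10.98060005] grip [369.03944134 -82.59021385] dist 89.65984864142007 yaw -126.99567292077803
hub [422.9926773  -10.98060005] grip [369.55185057 -81.68605203] dist 88.62946970708236 yaw -127.08283710644582
spindle top [ 502.0488371  -197.93949761] collar [ 500.53081732 -198.18588713]
17 [163, 151, 143, 140, 146, 136, 114, 99, 88, 89, 85, 83, 92, 120, 144]
19 [174, 168, 162, 166, 169, 160, 145, 131, 118, 109, 104, 87, 93, 128, 165]
21 [174, 174, 173, 175, 177, 171, 167, 158, 144, 131, 126, 115, 110, 137, 164]
23 [172, 174, 175, 174, 174, 175, 174, 169, 162, 144, 131, 130, 139, 158, 169]
25 [170, 170, 171, 173, 174, 175, 174, 173, 167, 145, 132, 141, 165, 173, 173]
27 [169, 169, 170, 171, 173, 174, 174, 174, 168, 146, 134, 152, 173, 176, 173]
[-180, -174, -168, -162, -156, -150, -144, -138, -132, -126, -120, -114, -108, -102, -96]
disc [ 486.18233913 -135.95657199] clip [ 476.81883131 -101.26291756]
```

Measurements: spindle axis about (501.5, −198.5), where housing centre and spindle top agree within 1 mm, and pump yaw about −15°. The hub is at (423, −11) with the arm at −127°; its measured length is 89.7 against 90. The nose is at about −117°. In the pump frame the disc's x is −31 (must be −30) and the clip's is −49 (must be −49.5), so they check out. I'll now centre the hub with a squeeze along the arm, then grasp it across the arm.

```bash
cat >> h.py <<'E'
def Q(psi): a=np.radians(psi)/2; return [np.cos(a),np.sin(a),0,0]
def st(k=""):
    s=arm.observe(); print(k,"t%.1f"%s["time"],"p",np.round(s["position"],1),"F",np.round(s["wrist_force"],1),"op %.1f"%s["opening"],"gf %.1f"%s["grasp_force"],"q6 %.2f"%s["joint_pos"][5]); return s
E
python3 - <<'E'
from h import *
st()
arm.reach([136,317,230],Q(160.8)); arm.reach([345,-11,200],Q(143)); arm.reach([423,-11,70],Q(143)); st("above")
arm.move_l([423,-11,13],vel=100); st("down")
arm.clamp(); st("xsq"); arm.release(); st("rel")
arm.move_l([423,-11,40],vel=150); st()
cv2.imwrite("pics/after_x.png",arm.get_image("side")[:,:,::-1])
E
```

```text
t1.3 p [172.5 495.9 231.3] F [ 0.1  0.1 -0.7] op 85.4 gf 0.0 q6 -0.07
above t4.2 p [423.2 -10.4  70.9] F [-1.8  1.1  0.2] op 85.4 gf 0.0 q6 -1.04
down t4.9 p [423.6 -11.1  13.9] F [ 0.5 -1.2  0.6] op 85.6 gf 0.0 q6 -1.04
xsq t5.4 p [423.5 -11.1  13.5] F [0.5 0.7 4.4] op 28.3 gf 59.9 q6 -1.04
rel t6.0 p [423. -11.  13.] F [ 0.3  0.1 -0. ] op 84.8 gf 0.0 q6 -1.04
 t6.4 p [423.5 -11.1  40.4] F [-0.2 -0.  -0.5] op 85.3 gf 0.0 q6 -1.04
```

Run:
```python
from h import *
arm.reach([423,-11,40],Q(53)); arm.move_l([423,-11,5],vel=80); st("down")
arm.clamp(); st("ysq"); 
arm.move_l([423,-11,60],vel=100); s=st("lift")
I=np.hstack([arm.get_image("top")[190:270,240:380],arm.get_image("side")[180:260,240:380]])[:,:,::-1]
cv2.imwrite("pics/lift.png",cv2.resize(I,None,fx=2.8,fy=2.8,interpolation=cv2.INTER_CUBIC))
```

```text
down t8.4 p [423.1 -11.    5.1] F [-0.1 -1.2  0.5] op 85.8 gf 0.0 q6 0.53
ysq t9.0 p [423.4 -11.    5.5] F [ 0.5 -0.1  4.4] op 29.1 gf 60.7 q6 0.53
lift t9.7 p [422.5 -10.9  59.3] F [-0.5 -0.5 -2.8] op 29.2 gf 60.0 q6 0.53
```

View pics/lift.png

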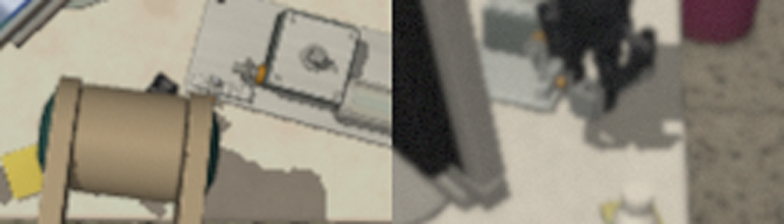

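The hub is held (side panel: grey hub at about (590,95) under the gripper), and the pump is unobstructed. I'll carry it over the spindle and lower it with force monitoring.

Run:
```python
from h import *
X,Y,P=501.5,-198.5,63
arm.move_l([423,-11,150],vel=200); arm.reach([X,Y,150],Q(P)); arm.move_l([X,Y,113],vel=100); s=st("over")
f0=np.mean([arm.observe()["wrist_force"] for _ in range(3)],0)
z=113
while z>83.5:
    z-=1.5; arm.move_l([X,Y,z],vel=40); s=st("%.1f"%z)
    if np.linalg.norm(s["wrist_force"]-f0)>12: break
```

```text
over t11.7 p [ 501.6 -197.9  113.3] F [-0.8 -0.6 -1.8] op 29.0 gf 59.9 q6 0.03
111.5 t11.9 p [ 501.7 -198.6  112. ] F [-0.7  1.  -1.2] op 28.9 gf 59.9 q6 0.03
110.0 t12.2 p [ 501.5 -198.5  109.9] F [-0.9  0.1 -1.2] op 28.9 gf 59.9 q6 0.03
108.5 t12.4 p [ 501.5 -198.7  108.5] F [ 0.  -1.3 -0.6] op 28.8 gf 59.9 q6 0.03
107.0 t12.7 p [ 501.6 -199.   107.3] F [-0.6 -2.8  0.9] op 29.1 gf 60.2 q6 0.03
105.5 t12.9 p [ 501.6 -199.4  106.3] F [-1.7 -5.3  3.9] op 29.2 gf 60.6 q6 0.03
104.0 t13.2 p [ 501.7 -199.8  105.5] F [-4.2 -5.1  8.1] op 29.2 gf 61.1 q6 0.03
102.5 t13.4 p [ 501.1 -200.   103.1] F [-3.8 -7.6  3.3] op 28.6 gf 60.6 q6 0.03
101.0 t13.7 p [ 500.9 -200.1  101.2] F [-4.5 -8.1  1.8] op 28.9 gf 60.4 q6 0.03
99.5 t13.9 p [ 500.9 -200.1   99.7] F [-3.9 -7.9  1.9] op 28.9 gf 60.4 q6 0.03
98.0 t14.2 p [ 500.9 -200.1   98.2] F [-4.3 -8.4  2.9] op 28.8 gf 60.4 q6 0.03
96.5 t14.4 p [ 500.9 -200.2   96.8] F [-4.9 -8.2  3.3] op 28.7 gf 60.5 q6 0.03
95.0 t14.7 p [ 500.8 -200.2   95.3] F [-4.3 -8.9  2.6] op 28.9 gf 60.5 q6 0.03
93.5 t14.9 p [ 500.8 -200.2   93.9] F [-5.7 -8.5  2.7] op 29.0 gf 60.5 q6 0.03
92.0 t15.2 p [ 500.8 -200.2   92.4] F [-5.5 -8.3  2.7] op 28.8 gf 60.5 q6 0.03
90.5 t15.4 p [ 500.8 -200.3   90.9] F [-5.7 -8.5  3.5] op 29.1 gf 60.6 q6 0.03
89.0 t15.7 p [ 500.8 -200.3   89.4] F [-5.1 -7.9  3.4] op 28.9 gf 60.6 q6 0.03
87.5 t15.9 p [ 500.8 -200.3   87.9] F [-6.2 -8.3  3.8] op 28.7 gf 60.6 q6 0.03
86.0 t16.2 p [ 500.8 -200.3   86.4] F [-5.4 -8.2  3.9] op 29.0 gf 60.6 q6 0.03
84.5 t16.4 p [ 500.8 -200.3   84.9] F [-5.7 -8.2  3.5] op 28.9 gf 60.6 q6 0.03
83.0 t16.7 p [ 500.8 -200.3   83.5] F [-5.2 -8.7  3.2] op 29.0 gf 60.6 q6 0.03
```

Run:
```python
from h import *
X,Y=500.4,-200.9
arm.move_l([X,Y,83],vel=20); s=st("lat"); print(s["ft_torque"])
z=83
while z>76:
    z-=1; arm.move_l([X,Y,z],vel=40); s=st("%.1f"%z)
    if s["wrist_force"][2]>14: break
print(s["ft_torque"]); arm.pause(.3); st()
T=np.mean([arm.get_image("top")[:,:,::-1].astype(float) for _ in range(6)],0); S=np.mean([arm.get_image("side")[:,:,::-1].astype(float) for _ in range(6)],0)
np.save("pics/tseat.npy",T);np.save("pics/sseat.npy",S)
m=np.hstack([cv2.resize(i,(400,400),interpolation=cv2.INTER_CUBIC) for i in (T[185:235,300:350],S[160:220,265:325])])
cv2.imwrite("pics/seat.png",m.clip(0,255))
```

```text
lat t17.0 p [ 500.6 -200.8   83.5] F [-1.5  0.7  5.5] op 28.9 gf 60.8 q6 0.02
[-0.00081711  0.43983243 -0.06104599]
82.0 t17.2 p [ 500.6 -200.8   83.4] F [-5.7  0.7 11.3] op 28.7 gf 61.6 q6 0.02
81.0 t17.5 p [ 500.6 -200.8   83.4] F [-9.6  3.1 17.4] op 29.0 gf 62.4 q6 0.02
[ 0.55122266  1.52033367 -0.04076828]
 t17.8 p [ 500.6 -200.8   83.4] F [-8.9  1.4 16.7] op 28.9 gf 62.4 q6 0.02[ WARN:0@4.556] global loadsave.cpp:1063 imwrite_ Unsupported depth image for selected encoder is fallbacked to CV_8U.
```

View pics/seat.png

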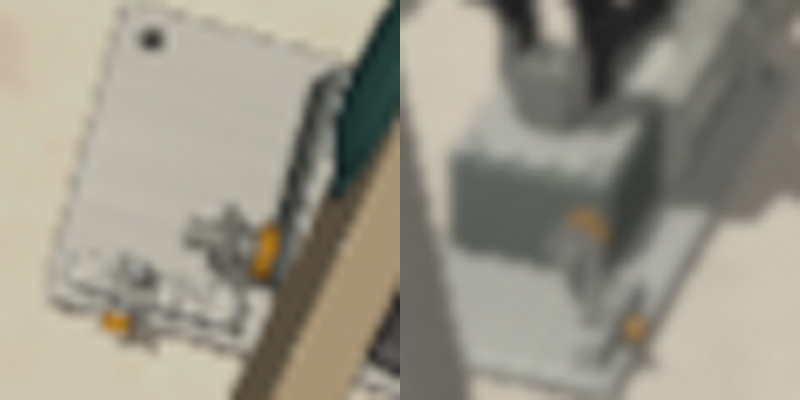

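Seated: TCP stopped at 83.4, so the hub underside is at about 78, with no yaw torque and the piston home. In the top panel the disc (about (235,235) in 8x) and the clip blade (about (135,270)) are both visible past the wrist. Next I'll turn the hub about the spindle axis in steps and measure disc and clip from profiles along the rod.

```bash
cat >> h.py <<'E'
def rect(T,z=40,yaw=-15.0,c=(500.6,-200.8)):
    """pump-frame image: rows x=-65..-5, cols y=120..30, 0.5 mm"""
    xs=np.arange(-65,-4.9,.5); ys=np.arange(120,29.9,-.5)
    a=np.radians(yaw); Xg,Yg=np.meshgrid(xs,ys,indexing="ij")
    W=np.stack([c[0]+np.cos(a)*Xg-np.sin(a)*Yg, c[1]+np.sin(a)*Xg+np.cos(a)*Yg, np.full_like(Xg,z)],-1).reshape(-1,3)
    uv=np.array([proj("top",w) for w in W]).astype(np.float32).reshape(*Xg.shape,2)
    return xs,ys,cv2.remap(T.astype(np.float32),uv[...,0],uv[...,1],cv2.INTER_CUBIC)
def avg(n=6): return np.mean([arm.get_image("top")[:,:,::-1].astype(float) for _ in range(n)],0)
def turn(p0,p1,z=82,step=6):
    for p in np.linspace(p0,p1,max(1,int(np.ceil(abs(p1-p0)/step)))+1)[1:]:
        arm.move_l([500.5,-200.8,z],Q(p),vel=60)
    s=st("psi %.1f"%p1); print(" tz",np.round(s["ft_torque"],2),"psi act",np.round(np.degrees(2*np.arctan2(s["orientation"][1],s["orientation"][0])),2))
E
python3 - <<'E'
from h import *
T0=np.load("pics/tseat.npy"); R0=rect(T0)
arm.move_l([500.5,-200.8,82],vel=30)
turn(63,35); T1=avg(); np.save("pics/t35.npy",T1); xs,ys,R1=rect(T1)
m=np.vstack([cv2.resize(R.clip(0,255).astype(np.uint8),None,fx=2.4,fy=2.4,interpolation=cv2.INTER_CUBIC) for R in(R0[2],R1)])
cv2.imwrite("pics/rect.png",m); print(m.shape)
E
```

```text
psi 35.0 t19.9 p [ 500.2 -200.8   83.4] F [-8.3  0.5 12.5] op 28.8 gf 61.7 q6 0.51
 tz [0.12 1.45 0.15] psi act 35.0
(580, 434, 3)
```

View pics/rect.png

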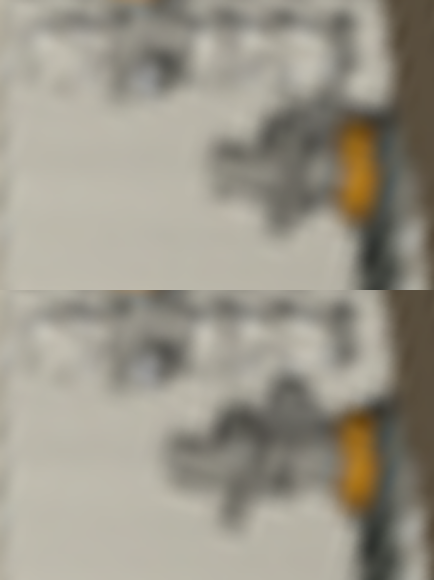

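The disc moved from column 283 to 235 (4.8 px/mm), about 10 mm for 28° once the square's play was taken up. The clip's bright blade is at about column 150–165, so roughly 16 mm remain. I'll turn further and measure again.

Run:
```python
from h import *
# gland height by triangulation
def org(I,x0,y0,x1,y1):
    h=cv2.cvtColor(I.clip(0,255).astype(np.uint8),cv2.COLOR_BGR2HSV)[y0:y1,x0:x1]
    m=((h[...,0]>8)&(h[...,0]<24)&(h[...,1]>110)).astype(np.uint8)
    n,l,s,c=cv2.connectedComponentsWithStats(m); return [(s[i,4],c[i]+[x0,y0]) for i in range(1,n) if s[i,4]>2]
T0=np.load("pics/tseat.npy");S0=np.load("pics/sseat.npy")
a=org(T0,305,205,345,230); b=org(S0,275,180,320,215); print(a,b)
def tri(p,q):
    o1,d1=ray("top",*p);o2,d2=ray("side",*q); A=np.stack([d1,-d2],1); k=np.linalg.lstsq(A,o2-o1,rcond=None)[0]
    P,Qq=o1+k[0]*d1,o2+k[1]*d2; return (P+Qq)/2,np.linalg.norm(P-Qq)
for i in a:
    for j in b:print(i[1],j[1],tri(i[1],j[1]))
turn(35,8); T=avg(); np.save("pics/t8.npy",T)
S=np.mean([arm.get_image("side")[:,:,::-1].astype(float) for _ in range(6)],0); np.save("pics/s8.npy",S)
# profiles along the rod of both states (grey mean over x bands)
for n in("tseat","t35","t8"):
    xs,ys,R=rect(np.load(f"pics/{n}.npy")); g=R.mean(2)
    for lo,hi in((-24,-17),(-53,-46)):
        print(n,lo,[int(v) for v in g[(xs>=lo)&(xs<=hi)].mean(0)[::2][12:80]] )
print([int(v) for v in ys[::2][12:80]])
```

```text
[(np.int32(18), array([332.77777778, 215.94444444])), (np.int32(6), array([314. , 224.5]))] []
psi 8.0 t21.4 p [ 500.1 -200.8   83.4] F [-7.8  1.6 14. ] op 28.9 gf 61.7 q6 0.98
 tz [0.17 1.49 0.31] psi act 8.01
tseat -24 [182, 182, 182, 182, 182, 182, 182, 182, 182, 181, 181, 181, 181, 181, 181, 181, 181, 181, 181, 180, 180, 180, 180, 180, 179, 179, 179, 179, 179, 178, 177, 176, 175, 173, 173, 173, 174, 175, 175, 172, 168, 164, 155, 142, 130, 120, 114, 113, 117, 121, 124, 128, 133, 139, 146, 150, 149, 143, 135, 125, 114, 103, 94, 86, 78, 73, 70, 71]
tseat -53 [176, 175, 175, 176, 175, 174, 172, 169, 164, 160, 153, 144, 135, 131, 132, 136, 140, 140, 139, 136, 126, 113, 105, 105, 111, 121, 133, 145, 156, 165, 169, 168, 166, 163, 160, 159, 159, 160, 162, 164, 165, 165, 166, 167, 166, 163, 159, 158, 163, 169, 174, 177, 177, 173, 164, 155, 147, 139, 132, 130, 136, 149, 162, 172, 176, 177, 174, 167]
t35 -24 [182, 182, 182, 182, 182, 182, 182, 182, 182, 182, 182, 182, 181, 181, 181, 181, 181, 180, 180, 180, 180, 180, 179, 178, 176, 175, 174, 172, 172, 171, 169, 166, 162, 153, 140, 127, 118,
[... 769 characters left out ...]
0, 170, 169, 166, 161, 151, 138, 124, 110, 94, 82, 73, 69, 68, 68, 67]
t8 -53 [177, 176, 176, 176, 175, 174, 172, 169, 164, 160, 153, 144, 135, 131, 133, 137, 140, 140, 139, 135, 126, 113, 105, 106, 113, 122, 132, 141, 148, 154, 155, 155, 154, 153, 152, 152, 154, 157, 160, 163, 165, 166, 166, 167, 166, 163, 160, 160, 164, 171, 177, 180, 181, 180, 177, 172, 166, 159, 151, 146, 146, 153, 163, 172, 176, 177, 174, 167]
[108, 107, 106, 105, 104, 103, 102, 101, 100, 99, 98, 97, 96, 95, 94, 93, 92, 91, 90, 89, 88, 87, 86, 85, 84, 83, 82, 81, 80, 79, 78, 77, 76, 75, 74, 73, 72, 71, 70, 69, 68, 67, 66, 65, 64, 63, 62, 61, 60, 59, 58, 57, 56, 55, 54, 53, 52, 51, 50, 49, 48, 47, 46, 45, 44, 43, 42, 41]
```

The disc is now at y 84.2 (61.3 at rest). The clip profile has a bright band at 91 and a dark band at 85.6. I'll use the last view to tell which one is the blade, with candidate projections marked in both cameras.

Run:
```python
from h import *
S=np.load("pics/s8.npy");T=np.load("pics/t8.npy")
o1,d1=ray("top",332.8,215.9);o2,d2=ray("side",292.8,193.8)
k=np.linalg.lstsq(np.stack([d1,-d2],1),o2-o1,rcond=None)[0];P,P2=o1+k[0]*d1,o2+k[1]*d2;print("gland",P,P2)
h=(P+P2)[2]/2-6
a=np.radians(-15.)
def W(x,y,z): return [500.6+np.cos(a)*x-np.sin(a)*y,-200.8+np.sin(a)*x+np.cos(a)*y,z]
def crop(n,I,x0,y0,w,hh,F,mark):
    c=I[y0:y0+hh,x0:x0+w];lo,hi=np.percentile(c,[.5,99.5])
    c=cv2.resize(np.clip((c-lo)/(hi-lo)*255,0,255).astype(np.uint8),None,fx=F,fy=F,interpolation=cv2.INTER_CUBIC)
    if mark:
      for y,col in((91,(0,0,255)),(85.6,(255,0,0))):
        for x in(-53.5,-45.5):
          for z in(38-11,38+11):
            p=(proj(n,W(x,y,z))-[x0,y0]+.5)*F; cv2.circle(c,tuple(int(v) for v in p),3,col,-1)
    return c
rows=[np.hstack([crop("top",T,308,208,22,18,18,m),crop("side",S,286,192,22,18,18,m)]) for m in(0,1)]
m=np.vstack(rows)[:600];m=cv2.resize(m,None,fx=.92,fy=.92);print(m.shape,h);cv2.imwrite("pics/clip.png",m)
```

```text
gland [ 484.05014762 -148.28389743   47.01868718] [ 482.28983646 -148.37678177   47.00071468]
(552, 729, 3) 41.00970093250373
```

View pics/clip.png

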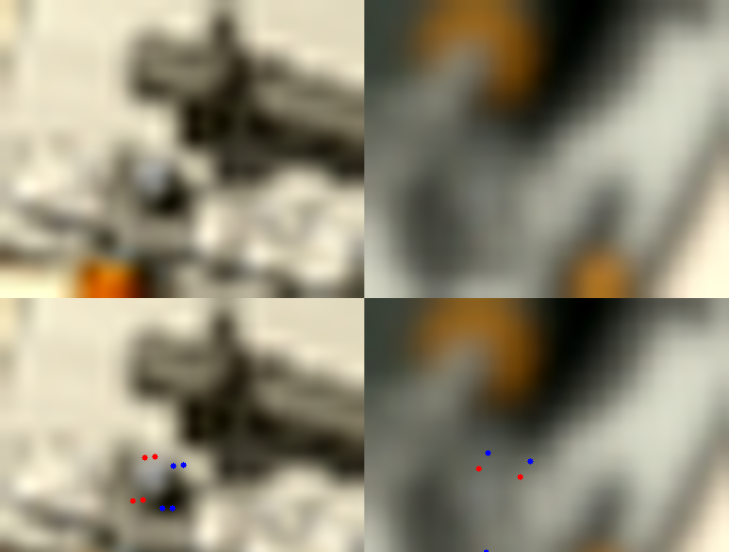

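The blade is the bluish-grey upright at (152,175) in the top panel, about y 89. The black spot beside it is its shadow. The disc line crosses near (215,80). I'll turn another 9.3° so the disc comes to about 88.7, then measure.

Run:
```python
from h import *
turn(8,-1.3); arm.pause(.3); T=avg(); np.save("pics/tf.npy",T)
for n in("tseat","t35","t8","tf"):
    xs,ys,R=rect(np.load(f"pics/{n}.npy")); g=R.mean(2)
    p=g[(xs>=-24)&(xs<=-17)].mean(0); k=(ys>58)&(ys<100)
    i=np.where(k)[0][np.argmin(p[k])]; w=slice(i-6,i+7); wt=np.maximum(150-p[w],0); print(n,"disc y",ys[i],(wt*ys[w]).sum()/wt.sum())
    c=(R[...,0]-R[...,2])[(xs>=-53)&(xs<=-46)].mean(0); j=(ys>80)&(ys<100); print("  blue-red",[(float(y),int(v)) for y,v in zip(ys[j][::2],c[j][::2])] if n=="tseat" else "")
st()
```

```text
psi -1.3 t22.5 p [ 500.1 -200.8   83.4] F [-8.8  1.3 14.1] op 28.9 gf 61.7 q6 1.14
 tz [0.16 1.55 0.28] psi act -1.28
tseat disc y 61.5 61.296916170353946
  blue-red [(99.5, -14), (98.5, -14), (97.5, -14), (96.5, -13), (95.5, -12), (94.5, -11), (93.5, -10), (92.5, -9), (91.5, -6), (90.5, -4), (89.5, -3), (88.5, -4), (87.5, -5), (86.5, -6), (85.5, -8), (84.5, -9), (83.5, -10), (82.5, -11), (81.5, -12), (80.5, -13)]
t35 disc y 71.5 71.18465760203625
  blue-red 
t8 disc y 84.5 84.20647040015952
  blue-red 
tf disc y 89.5 89.44139626590562
  blue-red 
 t23.1 p [ 500.2 -200.8   83.4] F [-9.3  0.9 12.8] op 28.6 gf 61.7 q6 1.14
```

The blade's colour peak is at 89.3 and the disc is at 89.4, so they're aligned. The hub is seated and held with steady force.

```bash
python3 -c "
from station import arm
print(arm.hand_in())"
```

```text
the job is handed in; nothing more can be done
None
```

The handle is fully down on the spindle with its arm over the nose, the disc is in line with the clip's blade to about 0.1 mm by the top camera, and the gripper is still holding the handle there; the job is handed in, but no verdict came back.

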